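Seat the transformer plate on the chassis pins

ROBOT

A 6-joint arm with a two-finger parallel gripper is mounted at the origin on the work surface. World frame = base frame: x ahead of the robot, y to its left, z up, the work surface at z = 0. Lengths are in mm, angles in rad, forces in N, time in s.
With the tool pointing down it reaches from about 400 to 925 mm from the base axis. Payload 12.5 kg.
Tool frame: the origin (TCP) lies at the centre of the arm's flange, where the gripper is bolted on; the fingertips stand 190 mm ahead of it and the grasp point (between the pads) lies env.grip_point_offset ahead of it (env.grip_point_offset is the distance from the TCP to the grasp point, in mm); z points along the fingers, x is the direction in which the jaws open and shut, and the axes are right-handed (so a half turn about z gives the same grasp; the last joint's range is limited). The gripper opens to 95 mm and grips with 3 to 60 N. Pads are 20 mm wide; open, the fingers measure 119 mm over their backs; the gripper's body (75 mm by 180 mm) begins 59 mm behind the grasp point.
Start: joints at [-1.261, 0.491, 1.559, -0, 1.092, -0.106], TCP at [252.47, -571.738, 404.761] pointing down, gripper open.
Joint ranges: [-3.1, 3.1], [-0.84, 2.19], [0.05, 2.79], [-1.13, 4.28], [0.06, 2.93], [-2.69, 2.69]. Speed limits (rad/s): [2.22, 2.22, 2.79, 3.14, 3.14, 3.14].

INTERFACE

Orientations are given as [roll, pitch, yaw] about the fixed x, y, z axes, in that order (R = Rz(yaw) Ry(pitch) Rx(roll)).
In Python, from cell import state, read_camera, camera_model, job_done, env gives the robot as it stands.
- The arm moves only by the tool arm_command, never from a script. Its argument "steps" is a list of rows, each a list of 6 numbers: the shift along the tool's x, y, z in cm, then the turn, a rotation vector about the tool's x, y, z in degrees. In form: [[dx, dy, dz, rx, ry, rz], ...]. A call has 1 to 12 rows; each row is the pose to reach, as a shift and turn from the pose commanded when the call began, along the tool's axes at that moment; what a row does not reach only later rows make up. A row lasts 1/12 s, in which the tool goes at most 41.7 mm and 7.16 degrees, less where a joint would pass 70% of its speed; a pose out of reach is approached as far as the arm can. A call with a gripper value outside its range is refused whole. "jaw" is the finger opening in cm, from 0 to 9.51, set as the call begins (left out, the last holds). The fingers move at their own pace and stop on an object; the grip force is fixed at half the most. Time passes only in rows, so rows that repeat a pose let the fingers close. It gives the time, the measured TCP pose, the force and the opening at its end, in the units of the state.
- state(): the state, without advancing time (a new reading comes with each control period).
- read_camera(name): name is "scene" or "top" or "wrist"; returns the picture (420x560x3 uint8, red, green, blue); there is no depth.
- camera_model(name): a dict with "K" (3x3 intrinsics, pixels), "k1" (the pictures are not rectified: a ray, as slopes to the right and down, at radius r is drawn at 1 + k1 r^2 times it, then the intrinsics apply), "xyz" and "rotation" of the camera in the world. Camera axes: x right, y up, looking along -z (the intrinsics and any distortion apply to the point x, -y, -z); pixel columns grow to the right and rows downward; lengths in mm; the calibration is good to about 2 mm. A picture is of the moment at which its call begins: read the wrist's pose just before it. camera_model takes no time and is no camera call; for the wrist camera it gives the pose at the moment of the call.
- job_done(): hands the job in, once; it reports no verdict.
The state is a dict: "t": time; "joints": joint angles; "qvel": joint speeds; "tau": joint torques, N m; "eef_pos": TCP position; "tcp_rot": TCP orientation; "ft_force": force on the tool from outside, world axes, zero at the start; "moment": the same for the moment, N m; "opening": opening from 0.0 (shut) to 1.0 (fully open).
Only numpy, scipy, OpenCV 4.12 (cv2) and the standard library are available. Lean on these libraries where they do the work, as an engineer would, in place of code of your own. Each camera call takes 0.05 s, during which the arm holds its last target. There are 200 camera calls.

TASK

The transformer's mounting plate lies askew on the instrument chassis, propped on the two locating pins. Nudge it sideways with the fingertips, without gripping or lifting it, until its round hole and its slot drop over the two pins and the plate lies flat on the deck; then let go of it. Leave the loose knob cap, the spool and the multimeter where they are.

Things in the scene. Friction and masses are not known exactly. Their poses are not given: they have to be found in the camera images.
- chassis: Grey instrument chassis, fixed. Origin on the bench top (level) under it; x points from its knobbed front panel to its rear flange, y along the flange, z up. Deck: level, 40 mm above the origin, x -135 to +105, y -180 to +180 mm, both y ends open. The front panel stands along x = -135 mm, its top 22 mm above the deck. Place and yaw differ from run to run.
- flange (a point): Middle of the foot of the rear flange's inner face (chassis x = +105, y = 0, z = 40 mm). The flange is an upright straight wall along the whole rear of the deck, 8 mm thick, top 22 mm above the deck: a fence to push the plate against.
- seat (a point): Point on the deck, axes as the chassis, where the origin of the plate lies when the plate is home (chassis x = +29, y = 0, z = 40 mm). Home, the plate's axes are parallel to the chassis's and its rear edge is 1 mm short of the flange.
- pin_left (a point): Foot, on the deck, of the steel pin at chassis x = +64, y = +45 mm. Both pins are 9 mm thick and 10 mm tall: a straight shank with a hemispherical top. This one takes the round hole.
- pin_right (a point): Foot, on the deck, of the equal pin at chassis x = +64, y = -45 mm. This one takes the slot.
- plate: Loose aluminium plate, 150 mm (its x) by 180 mm (its y), 8 mm thick, about 0.7 kg with its transformer; it takes about 3 to 8 N to slide. Origin at the centre of its underside, x towards the edge with the two holes. It starts propped on the pin tops, front edge on the deck, leaning about 0.08 rad, 10 to 26 mm short of home in x, 10 to 40 mm off to +y, up to 0.1 rad askew.
- transformer (a point): Copper-coloured ring transformer fixed on the plate, 84 mm across; this point is the centre of its top, 36 mm above the plate's underside at plate x = -22, y = 0 mm. Its fixing nut rises to 42 mm above the underside.
- hole_round (a point): Centre, at the plate's underside, of the round through hole, 12 mm across, at plate x = +35, y = +45 mm.
- slot (a point): Centre, at the plate's underside, of the through slot, 12 mm in plate x and 17 mm in plate y, at plate x = +35, y = -45 mm.
- knob_cap: Loose black knob cap, 30 mm across, 18 mm tall, standing on a front corner of the deck. Origin at the centre of its underside. A bystander.
- spool: Grey wire spool standing on the bench to the left (+y) of the chassis, 56 mm across, 42 mm tall. Origin at the centre of its underside. A bystander.
- meter: Black multimeter lying on the bench to the right (-y) of the chassis, 150 x 75 x 34 mm (39 mm tall at its dial). Origin at the centre of its underside. A bystander.
Not all that is in view belongs to the job. Several things have the shape of the plate; the one meant has the colours described above.

How it is judged (in metres and radians):
At the end, for the whole second after the job is handed in: The round hole is over the left pin (centres within 3.5 mm) and the slot over the right pin (within 6 mm), the plate's underside is within 2.5 mm of the deck at its centre and within 0.025 rad of level, and the plate is at rest (horizontal distance between hole_round and pin_left below 0.0035 m and horizontal distance between slot and pin_right below 0.006 m and z of plate in the frame of seat below 0.0025 m and angle between the z axis of plate and the z axis of chassis, either way round below 0.025 rad and linear speed of plate below 0.01 m/s); the robot touches nothing.
It fails at once if the plate is lifted (its centre more than 20 mm above the deck) (z of plate in the frame of seat above 0.02 m).
It fails at once if the plate is tipped by more than 0.25 rad (angle between plate's own z axis and vertical above 0.25 rad).
It fails at once if the knob cap is moved by more than 20 mm or tipped over (distance of knob_cap from where it was at the start of the episode above 0.02 m or angle between knob_cap's own z axis and vertical above 0.4 rad).
It fails at once if the spool is moved by more than 20 mm or tipped over (distance of spool from where it was at the start of the episode above 0.02 m or angle between spool's own z axis and vertical above 0.4 rad).
It fails at once if the multimeter is moved by more than 20 mm or tipped over (distance of meter from where it was at the start of the episode above 0.02 m or angle between meter's own z axis and vertical above 0.4 rad).
It also fails if it takes over 48 s, if anything falls off the work surface, if the arm or the gripper's body presses on something with over 40 N, if the wrist force passes 120 N, or if a joint passes its speed limit or range.

## Working session

There is one attempt and no reset: what is moved stays moved. The work goes in short steps, Python scripts to look and compute and a tool call to move; the robot and the scene stay as the last step left them, time stands still between calls to the robot, and variables do not carry over. Pictures are saved under pics/ and viewed, about 8 in all and at most 12, crops included, and the job is handed in when it is done.

Besides the shell and the picture viewer there is one more tool, called after ">>>" by a JSON object that holds its "api" and its "payload", one argument or row to a line. arm_command: Moves the arm, as the interface text tells. Its arguments: {"type":"object","properties":{"steps":{"type":"array"},"jaw":{"type":"number"}},"required":["steps"]}

```bash
ls; mkdir -p pics; python3 - <<'E'
from cell import *
import cv2
print(state(), env.grip_point_offset)
for n in("top","scene"):
    im=read_camera(n); cv2.imwrite(f"pics/{n}0.png",im[:,:,::-1]); print(n,camera_model(n))
E
```

```text
pics
{'t': 0.0, 'joints': array([-1.26060317e+00,  4.91586361e-01,  1.55948778e+00, -3.12901160e-05,
        1.09166806e+00, -1.05619761e-01]), 'qvel': array([-0.00097103, -0.00162403, -0.0006434 , -0.00070497, -0.00139582,
        0.00242257]), 'tau': array([ 2.19441237e-03, -6.12629628e+01, -2.58182073e+01,  6.94095762e-02,
        4.81126865e-02, -9.32708622e-05]), 'eef_pos': array([ 252.45463342, -571.70402637,  404.13176632]), 'tcp_rot': array([-3.14149906e+00,  1.14606482e-03, -1.15496891e+00]), 'ft_force': array([ 0.1063452 , -0.32651196,  0.51990918]), 'moment': array([-0.05158035, -0.00380445,  0.04310762]), 'opening': 1.0029563564503816} 171.3
top {'K': array([[539.90017468,   0.        , 283.6071269 ],
       [  0.        , 539.90017468, 211.6647913 ],
       [  0.        ,   0.        ,   1.        ]]), 'k1': 0.0640080995618613, 'xyz': array([ 302.38807791,  -77.09571708, 1388.40010702]), 'rotation': array([ 0.17927449, -0.00831162, -1.56467432])}
scene {'K': array([[381.95298122,   0.        , 278.77080112],
       [  0.        , 381.95298122, 206.88442693],
       [  0.        ,   0.        ,   1.        ]]), 'k1': -0.05213721737236152, 'xyz': array([1042.64399146,  515.81507629,  786.83938951]), 'rotation': array([ 0.81871885, -0.01787922,  2.45541633])}
```

View pics/top0.png

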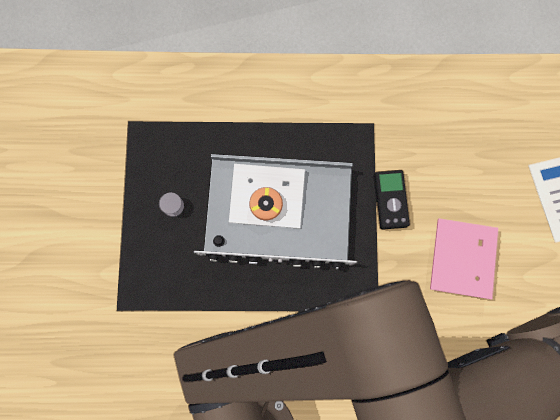

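View pics/scene0.png

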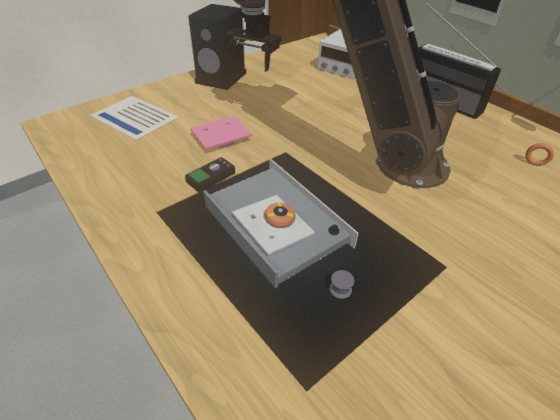

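The top view shows the chassis with its flange from (211,156) to (352,164), the plate at (231..305, 165..228), its holes at about (250,181) and (286,184), the cap at (219,241), the spool at (171,204) and the meter at (393,200). The pink plate on the bench is a decoy. The scene view agrees with this layout.

```bash
cat > h.py <<'E'
import numpy as np, cv2
from cell import *
from scipy.spatial.transform import Rotation as R
def cast(cm,px,z):
    px=np.atleast_2d(px).astype(float); K=cm["K"]
    d=(px-[K[0,2],K[1,2]])/[K[0,0],K[1,1]]
    s=d.copy()
    for _ in range(20): s=d/(1+cm["k1"]*(s**2).sum(1,keepdims=True))
    ray=R.from_euler('xyz',cm["rotation"]).apply(np.c_[s[:,0],-s[:,1],-np.ones(len(s))])
    o=cm["xyz"]; return o+ray*((z-o[2])/ray[:,2])[:,None]
def proj(cm,P):
    p=R.from_euler('xyz',cm["rotation"]).inv().apply(np.atleast_2d(P)-cm["xyz"])
    s=np.c_[p[:,0],-p[:,1]]/-p[:,2:]; s=s*(1+cm["k1"]*(s**2).sum(1,keepdims=True))
    return s*cm["K"][0,0]+cm["K"][:2,2]
E
python3 - <<'E'
from h import *
cm=camera_model("top")
P=cast(cm,[[211,158],[352,166]],62); print("flange",P)
d=P[0]-P[1]; yaw=np.arctan2(-d[0],d[1]); print("yaw",yaw,np.linalg.norm(d))
print("holes",cast(cm,[[250,181],[286,184]],54)); print("cap,spool,meter",cast(cm,[219,241],58),cast(cm,[171,204],42),cast(cm,[393,200],34))
print(cast(cm,[265,203],82), "plate corners",cast(cm,[[231,165],[305,170],[301,228],[229,222]],52))
s=state(); w=camera_model("wrist"); T=R.from_euler('xyz',s["tcp_rot"]); print(w,T.inv().apply(w["xyz"]-s["eef_pos"]),(T.inv()*R.from_euler('xyz',w["rotation"])).as_matrix().round(3))
E
```

```text
flange [[ 679.68528298   98.26633677   62.        ]
 [ 661.77993252 -259.28249653   62.        ]]
yaw -0.050036256668532224 357.99688513746196
holes [[622.64612075  -1.01033898  54.        ]
 [615.60067444 -92.33623491  54.        ]]
cap,spool,meter [[468.5558036   72.76040159  58.        ]] [[563.98593741 198.17113217  42.        ]] [[ 580.35370654 -366.40481675   34.        ]]
[[560.56425696 -40.49692675  82.        ]] plate corners [[ 664.58625967   48.20919427   52.        ]
 [ 653.07385429 -140.63255595   52.        ]
 [ 503.43349327 -130.49794071   52.        ]
 [ 517.30819072   49.80949059   52.        ]]
{'K': array([[372.01493823,   0.        , 280.87022634],
       [  0.        , 372.01493823, 210.52825042],
       [  0.        ,   0.        ,   1.        ]]), 'k1': -0.0018211413108602784, 'xyz': array([ 325.40826448, -538.60875976,  384.78686376]), 'rotation': array([-2.88930576e-01, -7.60694859e-05, -1.15421571e+00])} [ -0.79664673 -80.1108362   19.46058184] [[ 1.    -0.001 -0.001]
 [-0.001 -0.959 -0.285]
 [-0.001  0.285 -0.959]]
```

>>> {"api": "arm_command", "payload": {
  "steps": [
    [-3,-5,0,0,0,3],
    [-5,-8,0,0,0,6],
    [-7.5,-12,0,0,0,9],
    [-10,-16,0,0,0,12],
    [-12,-20,0,0,0,15],
    [-14,-23.5,0,0,0,18],
    [-16.5,-27,0,0,0,21],
    [-19,-31,0,0,0,24],
    [-21,-35,0,0,0,26.6],
    [-23,-38,0,0,0,26.6],
    [-25,-41,0,0,0,26.6],
    [-27,-44.5,0,0,0,26.6]
  ]
}}

```text
t: 1.1
eef_pos: [539.2, -159.8, 404.6]
tcp_rot: [3.141, 0.0, -1.619]
ft_force: [0.2, -1.0, 0.4]
opening: 0.997
```

```bash
python3 - <<'E'
from h import *
print(state()["eef_pos"],state()["tcp_rot"],state()["joints"])
E
```

```text
[ 539.21982696 -159.83685569  404.61664303] [ 3.14123533e+00  5.39836535e-05 -1.61923174e+00] [-4.05604468e-01  4.02244486e-01  1.71463362e+00 -8.69863906e-05
  1.02506819e+00  1.21367242e+00]
```

>>> {"api": "arm_command", "payload": {
  "steps": [
    [-3,-2,0,0,0,0],
    [-6,-4,1,0,0,0],
    [-8.5,-5,2,0,0,0],
    [-9.3,-5.6,2,0,0,0],
    [-9.3,-5.6,2,0,0,0],
    [-9.3,-5.6,2,0,0,0]
  ]
}}

```text
t: 1.6
eef_pos: [598.9, -72.0, 384.7]
tcp_rot: [3.141, -0.0, -1.618]
ft_force: [0.4, 0.3, -0.9]
opening: 1.002
```

```bash
python3 - <<'E'
from h import *
import pickle
cm=camera_model("wrist");im=read_camera("wrist"); pickle.dump((cm,im),open("w1.pkl","wb")); cv2.imwrite("pics/w1.png",im[:,:,::-1]); print(cm,state()["eef_pos"])
E
```

```text
{'K': array([[372.01493823,   0.        , 280.87022634],
       [  0.        , 372.01493823, 210.52825042],
       [  0.        ,   0.        ,   1.        ]]), 'k1': -0.0018211413108602784, 'xyz': array([678.60183735, -75.28697282, 365.25166054]), 'rotation': array([-2.88904025e-01, -1.31995535e-03, -1.61767018e+00])} [598.61999882 -72.62348037 384.99716544]
```

View pics/w1.png

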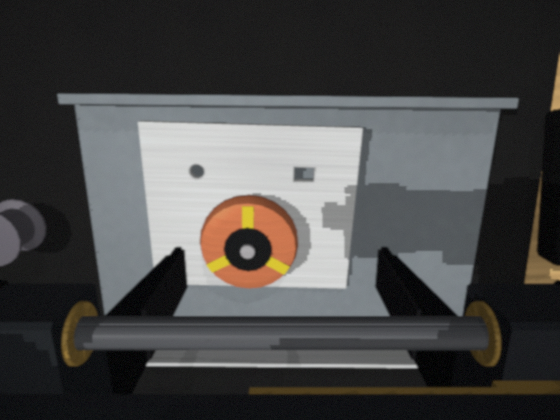

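The wrist view shows the flange along rows 95–108, with the deck's rear corners at about (76,105) and (500,109). The plate corners are at (139,122), (363,128), (347,289) and (152,284), the round hole at (197,171) and the slot at (304,174). The transformer centre is at (248,250) and the fingers are at the bottom.

```bash
cat > m.py <<'E'
from h import *
import pickle,sys
def blobs(im):
    hsv=cv2.cvtColor(im,cv2.COLOR_RGB2HSV)
    w=((hsv[:,:,2]>165)&(hsv[:,:,1]<40)).astype(np.uint8)
    return hsv,w
def plate(im):
    "holes and hull corners of the white plate, pixels"
    hsv,w=blobs(im); w=cv2.morphologyEx(w,cv2.MORPH_OPEN,np.ones((3,3)))
    n,l,s,c=cv2.connectedComponentsWithStats(w); k=1+s[1:,4].argmax(); m=(l==k).astype(np.uint8)
    cs,h=cv2.findContours(m,cv2.RETR_CCOMP,cv2.CHAIN_APPROX_NONE)
    inner=[]
    for i,q in enumerate(cs):
        if h[0][i][3]>=0 and 40<cv2.contourArea(q)<1200: (x,y),wh,a=cv2.minAreaRect(q); inner.append((round(x,1),round(y,1),round(wh[0],1),round(wh[1],1)))
    hull=cv2.convexHull(max(cs,key=cv2.contourArea)); q=cv2.approxPolyDP(hull,6,True)[:,0]
    return inner,q
E
python3 - <<'E'
from m import *
cm,im=pickle.load(open("w1.pkl","rb"))
inner,q=plate(im); print(inner,q.tolist())
g=cv2.cvtColor(im,cv2.COLOR_RGB2GRAY)
for u in(100,120,250,400,470): print(u,g[90:125,u].tolist())
for v in(130,220): print(v,g[v,70:110].tolist(),g[v,465:505].tolist())
E
```

```text
[(303.5, 174.0, 23.0, 16.0), (196.3, 170.8, 15.6, 14.8)] [[138, 122], [361, 128], [345, 287], [189, 284], [153, 264]]
100 [28, 30, 38, 73, 111, 131, 138, 139, 136, 137, 138, 133, 131, 119, 98, 97, 117, 127, 130, 130, 131, 130, 131, 129, 129, 129, 130, 129, 128, 129, 129, 130, 131, 133, 132]
120 [28, 28, 37, 67, 106, 127, 134, 135, 135, 133, 134, 133, 131, 120, 98, 86, 95, 117, 127, 129, 130, 129, 129, 132, 130, 130, 132, 131, 132, 130, 130, 130, 131, 131, 129]
250 [30, 29, 29, 34, 53, 91, 122, 137, 140, 141, 139, 139, 138, 139, 130, 111, 95, 96, 116, 126, 127, 126, 126, 127, 128, 129, 129, 128, 129, 129, 129, 131, 127, 122, 143]
400 [30, 31, 31, 31, 30, 36, 72, 110, 128, 130, 131, 132, 132, 132, 131, 128, 115, 89, 80, 90, 108, 120, 122, 121, 122, 121, 125, 123, 122, 123, 123, 125, 126, 124, 124]
470 [31, 27, 29, 26, 27, 30, 37, 74, 107, 122, 126, 127, 127, 127, 129, 129, 125, 110, 88, 78, 89, 106, 116, 119, 118, 119, 118, 120, 119, 120, 120, 119, 121, 119, 120]
130 [28, 30, 27, 29, 27, 32, 35, 61, 94, 119, 130, 136, 134, 134, 132, 131, 132, 132, 132, 132, 133, 134, 133, 132, 132, 131, 129, 130, 129, 133, 132, 134, 133, 133, 132, 132, 132, 132, 132, 133] [119, 118, 119, 119, 116, 118, 120, 118, 119, 119, 120, 120, 119, 121, 120, 120, 122, 120, 121, 120, 119, 120, 120, 120, 117, 118, 120, 121, 124, 123, 112, 85, 54, 32, 30, 28, 27, 28, 27, 30]
220 [29, 29, 27, 32, 29, 29, 30, 31, 30, 29, 31, 29, 30, 29, 29, 29, 29, 32, 30, 39, 66, 101, 126, 131, 132, 132, 133, 134, 134, 133, 132, 134, 133, 134, 133, 135, 133, 136, 133, 134] [89, 87, 89, 88, 87, 87, 86, 87, 89, 88, 88, 89, 90, 89, 88, 79, 58, 35, 21, 18, 19, 18, 22, 16, 20, 20, 21, 18, 18, 17, 19, 19, 19, 22, 16, 20, 19, 19, 17, 19]
```

```bash
python3 - <<'E'
from m import *
cm,im=pickle.load(open("w1.pkl","rb"))
F=cast(cm,[[100,106],[120,106.7],[250,108],[400,110],[470,111]],40)
T=cast(cm,[[100,103.5],[250,105.],[400,107],[470,108]],62)
O=cast(cm,[[100,93],[250,95],[400,96.5],[470,97.5]],62)
for n,A in(("foot",F),("topin",T),("topout",O)):
    p=np.polyfit(A[:,1],A[:,0],1); print(n,"slope",p[0],"yaw",-np.arctan(p[0]),"x at y=-80",np.polyval(p,-80))
L=cast(cm,[[77.8,130],[90.7,220]],40);Rr=cast(cm,[[496,130],[480.5,220]],40); print("ends",L,Rr)
yaw=-np.arctan(np.polyfit(np.r_[F,T][:,1],np.r_[F[:,0],T[:,0]],1)[0])
ex=np.array([np.cos(yaw),np.sin(yaw)]);ey=np.array([-ex[1],ex[0]])
yo=((L[:,:2]@ey).mean()+(Rr[:,:2]@ey).mean())/2; print("width",(L[:,:2]@ey).mean()-(Rr[:,:2]@ey).mean(), "half y",yo)
xf=np.r_[F[:,:2]@ex,T[:,:2]@ex].mean(); o=(xf-105)*ex+yo*ey; print("xf",xf,"yaw",yaw,"origin",o)
inv=lambda P:np.c_[(P[:,:2]-o)@ex,(P[:,:2]-o)@ey]
H=cast(cm,[[196.3,170.8],[303.5,174]],40+18); print("holes chassis (top)",inv(H))
q=np.array([[138,122],[362,128]]); print("rear corners",inv(cast(cm,q,61))); print("front",inv(cast(cm,[[347,289],[152,284]],48)))
np.savez("ch.npz",o=o,ex=ex,ey=ey,yaw=yaw)
for n,c in(("pinL",(64,45)),("pinR",(64,-45)),("seat",(29,0))): print(n,o+c[0]*ex+c[1]*ey)
E
```

```text
foot slope 0.059388584808824085 yaw -0.05931891093468247 x at y=-80 671.4411742210075
topin slope 0.058706025406103535 yaw -0.05863872309022153 x at y=-80 674.1276063708165
topout slope 0.058255614656985207 yaw -0.058189847505919774 x at y=-80 681.9174319846852
ends [[662.14410987  99.25038551  40.        ]
 [581.2033529  103.78102922  40.        ]] [[ 645.30900677 -258.97529685   40.        ]
 [ 564.25385217 -254.25963863   40.        ]]
width 358.51141188266524 half y -42.0730363902925
xf 676.1358549886453 yaw -0.05767597415427627 origin [567.76091322 -74.92563424]
holes chassis (top) [[ 53.23421174  75.61887979]
 [ 51.46779716 -13.96512351]]
rear corners [[ 92.65095166 119.26814542]
 [ 89.87476969 -59.56949379]]
front [[-60.68311087 -59.03928098]
 [-57.29873012 125.57913275]]
pinL [634.24847427 -33.68967633]
pinR [ 629.06051402 -123.54002451]
seat [596.71269208 -76.59731032]
```

>>> {"api": "arm_command", "payload": {
  "steps": [
    [-1,3,0,0,0,0.6],
    [-2,6,0,0,0,0.6],
    [-3,9,1,0,0,0.6],
    [-3,11.2,4,0,0,0.6],
    [-3,11.2,7,0,0,0.6],
    [-3,11.2,10,0,0,0.6],
    [-3,11.2,12,0,0,0.6],
    [-3,11.2,13,0,0,0.6],
    [-3,11.2,13,0,0,0.6]
  ]
}}

```text
t: 2.4
eef_pos: [488.2, -37.4, 253.6]
tcp_rot: [3.139, 0.0, -1.631]
ft_force: [-0.4, 0.9, 0.6]
opening: 0.998
```

```bash
python3 - <<'E'
from m import *
c=np.load("ch.npz");s=state()
d=s["eef_pos"][:2]-c["o"];print("tcp chassis",d@c["ex"],d@c["ey"],s["eef_pos"],s["tcp_rot"],s["ft_force"],s["t"])
im=read_camera("wrist");cv2.imwrite("pics/w2.png",im[:,:,::-1])
E
```

```text
tcp chassis -81.63128190085524 32.86168392436329 [488.15964665 -37.41303882 253.60969711] [ 3.13910733e+00  2.48435851e-04 -1.63148362e+00] [-0.43537841  0.85778534  0.58796758] 2.4
```

View pics/w2.png

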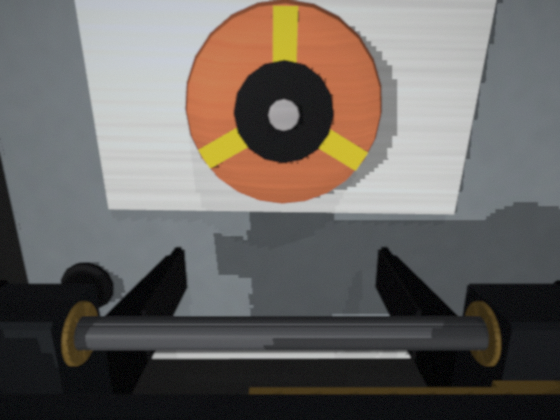

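The fingertips (180,255) and (380,255) are clear of the front edge (row 212), and the cap at (88,283) is clear.

>>> {"api": "arm_command", "payload": {
  "steps": [
    [0,0,1,0,0,0],
    [0,0,1.7,0,0,0],
    [0,0,1.95,0,0,0],
    [0,0,1.95,0,0,0],
    [0,-0.3,1.95,0,0,0],
    [0,-0.6,1.95,0,0,0],
    [0,-0.8,1.95,0,0,0],
    [0,-1.0,1.95,0,0,0]
  ]
}}

```text
t: 3.12
eef_pos: [498.9, -36.9, 235.5]
tcp_rot: [-3.141, -0.0, -1.63]
ft_force: [0.1, 0.3, 0.0]
opening: 1.002
```

>>> {"api": "arm_command", "payload": {
  "steps": [
    [0,-0.1,0,0,0,0],
    [0,-0.2,0,0,0,0],
    [0,-0.3,0,0,0,0],
    [0,-0.4,0,0,0,0],
    [0,-0.5,0,0,0,0],
    [0,-0.6,0,0,0,0]
  ]
}}

```text
t: 3.62
eef_pos: [503.8, -37.2, 235.1]
tcp_rot: [3.139, 0.0, -1.63]
ft_force: [-6.6, -0.6, 2.6]
opening: 0.998
```

>>> {"api": "arm_command", "payload": {
  "steps": [
    [0,-0.1,0,0,0,0],
    [0,-0.2,0,0,0,0],
    [0,-0.3,0,0,0,0],
    [0,-0.4,0,0,0,0],
    [0,-0.5,0,0,0,0],
    [0,-0.6,0,0,0,0]
  ]
}}

```text
t: 4.12
eef_pos: [509.6, -37.5, 235.1]
tcp_rot: [3.138, 0.0, -1.63]
ft_force: [-7.4, -0.9, 4.5]
opening: 1.0
```

```bash
cat > look.py <<'E'
from m import *
import sys
c=np.load("ch.npz");s=state();o,ex,ey=c["o"],c["ex"],c["ey"]
inv=lambda P:np.c_[(P[:,:2]-o)@ex,(P[:,:2]-o)@ey].round(1).tolist()
print("t",s["t"],"tcp chassis",inv(s["eef_pos"][None]),s["eef_pos"][2],"yaw rel",s["tcp_rot"][2]-c["yaw"],s["ft_force"].round(1))
for n in sys.argv[1:]:
    cm=camera_model(n);im=read_camera(n);cv2.imwrite(f"pics/{n}_{s['t']:.2f}.png",im[:,:,::-1])
    i,q=plate(im)
    for x in i: print(n,x,"top@58/48",inv(cast(cm,x[:2],58)),inv(cast(cm,x[:2],48)))
    print("hull",q.tolist(),inv(cast(cm,q,50)))
    cv2.imwrite(f"pics/crop_{n}.png",cv2.resize(im[140:270,180:380,::-1],None,fx=4,fy=4,interpolation=cv2.INTER_CUBIC))
E
python3 look.py wrist top scene
```

```text
t 4.1167 tcp chassis [[-60.2, 34.1]] 235.06376620938937 yaw rel -1.5720347698715333 [-7.4 -0.9  4.5]
hull [[519, 3], [472, 230], [98, 248], [49, 0]] [[56.0, -60.5], [-39.8, -55.8], [-48.9, 121.9], [57.1, 126.3]]
hull [[559, 0], [559, 53], [0, 47], [0, 0]] [[595.0, -705.7], [445.6, -704.7], [363.0, 748.3], [493.0, 766.0]]
hull [[266, 0], [266, 48], [0, 184], [0, 0]] [[-1199.4, -1767.2], [-685.8, -1021.6], [604.0, -582.2], [330.4, -2922.6]]
```

>>> {"api": "arm_command", "payload": {
  "steps": [
    [0,-0.1,0,0,0,0],
    [0,-0.2,0,0,0,0],
    [0,-0.3,0,0,0,0],
    [0,-0.3,0,0,0,0]
  ]
}}

```text
t: 4.6
eef_pos: [512.8, -37.7, 235.1]
tcp_rot: [3.139, 0.0, -1.63]
ft_force: [-5.6, 1.4, 3.5]
opening: 0.999
```

>>> {"api": "arm_command", "payload": {
  "steps": [
    [0,-0.05,0,0,0,0],
    [0,-0.1,0,0,0,0],
    [0,-0.1,0,0,0,0]
  ]
}}

```text
t: 4.85
eef_pos: [513.7, -37.7, 235.1]
tcp_rot: [3.139, 0.0, -1.63]
ft_force: [-5.7, 0.1, 3.5]
opening: 1.002
```

>>> {"api": "arm_command", "payload": {
  "steps": [
    [0,-0.05,0,0,0,0],
    [0,-0.1,0,0,0,0],
    [0,-0.1,0,0,0,0]
  ]
}}

```text
t: 5.1
eef_pos: [514.7, -37.8, 235.1]
tcp_rot: [3.138, 0.0, -1.63]
ft_force: [-5.9, -0.1, 3.6]
opening: 1.0
```

>>> {"api": "arm_command", "payload": {
  "steps": [
    [0,-0.05,0,0,0,0],
    [0,-0.1,0,0,0,0],
    [0,-0.1,0,0,0,0]
  ]
}}

```text
t: 5.35
eef_pos: [515.7, -37.8, 235.0]
tcp_rot: [3.138, 0.0, -1.63]
ft_force: [-5.6, -0.5, 4.1]
opening: 1.0
```

>>> {"api": "arm_command", "payload": {
  "steps": [
    [0,-0.05,0,0,0,0],
    [0,-0.1,0,0,0,0],
    [0,-0.1,0,0,0,0]
  ]
}}

```text
t: 5.6
eef_pos: [516.3, -37.8, 235.0]
tcp_rot: [3.137, 0.0, -1.63]
ft_force: [-9.0, -0.1, 5.1]
opening: 0.997
```

```bash
python3 look.py wrist; python3 - <<'E'
import cv2,glob;import numpy as np
from cell import *
cv2.imwrite("pics/v4.png",np.vstack([read_camera("wrist")[:,:,::-1][:250],cv2.resize(read_camera("top")[130:280,180:380,::-1],(560,420),interpolation=cv2.INTER_CUBIC)][:2])[:600])
E
```

```text
t 5.6 tcp chassis [[-53.6, 34.1]] 234.96864606836257 yaw rel -1.5719033535750957 [-9.  -0.1  5.1]
hull [[520, 3], [473, 228], [209, 249], [98, 248], [48, 0]] [[62.4, -60.7], [-32.4, -56.1], [-43.0, 68.8], [-42.4, 121.9], [63.5, 126.6]]
```

View pics/v4.png

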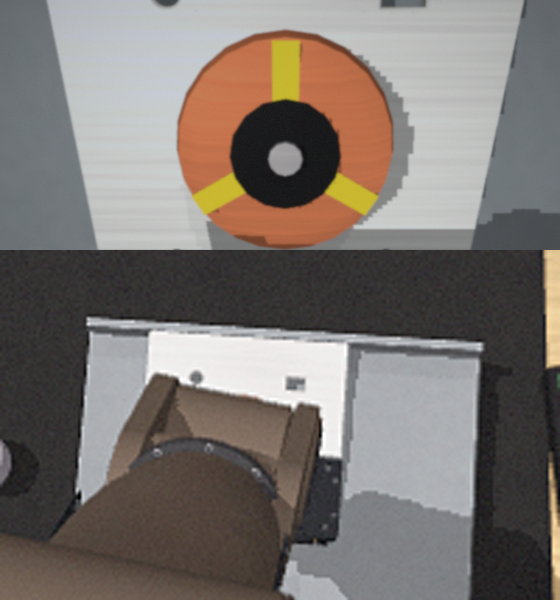

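The plate's rear edge is now at the flange in the top crop, and the force is rising. One more small push should confirm contact.

>>> {"api": "arm_command", "payload": {
  "steps": [
    [0,-0.05,0,0,0,0],
    [0,-0.1,0,0,0,0],
    [0,-0.1,0,0,0,0]
  ]
}}

```text
t: 6.0
eef_pos: [516.8, -37.9, 234.9]
tcp_rot: [3.135, 0.001, -1.63]
ft_force: [-13.0, -0.2, 8.0]
opening: 1.001
```

>>> {"api": "arm_command", "payload": {
  "steps": [
    [0,0.7,0,0,0,0],
    [0,1.5,0,0,0,0],
    [0,1.5,-3,0,0,0],
    [0,1.5,-6,0,0,0],
    [0,1.5,-8,0,0,-7],
    [-3,0,-8,0,0,-14],
    [-6,-3,-8,0,0,-21],
    [-9,-6,-8,0,0,-28],
    [-11.1,-7.8,-8,0,0,-35],
    [-11.1,-7.8,-8,0,0,-42],
    [-11.1,-7.8,-8,0,0,-49],
    [-11.1,-7.8,-8,0,0,-56]
  ]
}}

```text
t: 7.0
eef_pos: [602.8, 68.8, 314.8]
tcp_rot: [-3.142, -0.0, -0.645]
ft_force: [0.4, 0.1, 0.7]
opening: 0.997
```

>>> {"api": "arm_command", "payload": {
  "steps": [
    [0,0,0,0,0,-7],
    [0,0,0,0,0,-14],
    [0,0,0,0,0,-21],
    [0,0,0,0,0,-28],
    [0,0,0,0,0,-34],
    [0,0,0,0,0,-34]
  ]
}}

```text
t: 7.5
eef_pos: [602.6, 68.1, 315.1]
tcp_rot: [3.142, -0.0, -0.054]
ft_force: [0.9, -0.4, 0.6]
opening: 0.999
```

```bash
python3 look.py wrist top
```

```text
t 7.5 tcp chassis [[26.6, 144.8]] 315.14054203518674 yaw rel 0.003542107005696897 [ 0.9 -0.4  0.6]
wrist (177.1, 211.4, 11.1, 9.5) top@58/48 [[-43.3, 154.1]] [[-46.2, 151.1]]
hull [[366, 173], [363, 235], [344, 250], [105, 311], [77, 254], [76, 237], [232, 172]] [[82.8, 179.0], [83.8, 134.9], [71.0, 123.5], [-105.6, 73.4], [-119.5, 119.6], [-118.2, 132.5], [-6.8, 179.3]]
hull [[559, 0], [559, 53], [0, 47], [0, 0]] [[595.0, -705.7], [445.6, -704.7], [363.0, 748.3], [493.0, 766.0]]
```

```bash
cp pics/wrist_7.50.png pics/v5.png; python3 - <<'E'
import cv2,numpy as np
a=cv2.imread("pics/wrist_7.50.png");b=cv2.imread("pics/top_7.50.png")
cv2.imwrite("pics/v5.png",np.hstack([cv2.resize(a,(400,300)),cv2.resize(b[130:280,180:380],(400,300))]))
E
```

```text
(no output)
```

View pics/v5.png

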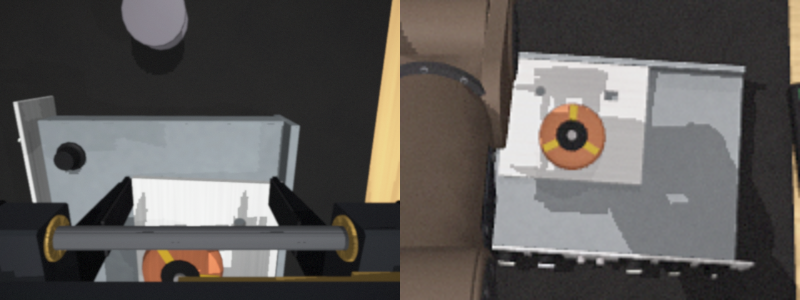

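The plate lies against the flange with its +y edge at chassis y of about 122. The fingers (faces at y of about 135) are clear of it, and so are the spool and the cap. Next I lower and approach.

>>> {"api": "arm_command", "payload": {
  "steps": [
    [0,0,3,0,0,0.2],
    [0,0,5.5,0,0,0.2],
    [0,0,7.5,0,0,0.2],
    [0,0,8.0,0,0,0.2],
    [0,0,8.0,0,0,0.2],
    [0,0.4,8.0,0,0,0.2],
    [0,0.7,8,0,0,0.2],
    [0,0.9,8,0,0,0.2],
    [0,1.0,8,0,0,0.2]
  ]
}}

```text
t: 8.35
eef_pos: [602.4, 57.7, 236.3]
tcp_rot: [3.142, -0.002, -0.063]
ft_force: [0.1, 1.4, 1.0]
opening: 0.999
```

>>> {"api": "arm_command", "payload": {
  "steps": [
    [0,0.1,0,0,0,0],
    [0,0.2,0,0,0,0],
    [0,0.3,0,0,0,0],
    [0,0.4,0,0,0,0],
    [0,0.5,0,0,0,0],
    [0,0.6,0,0,0,0]
  ]
}}

```text
t: 8.85
eef_pos: [602.0, 52.7, 235.9]
tcp_rot: [-3.141, -0.001, -0.063]
ft_force: [1.2, 7.8, 4.2]
opening: 1.001
```

```bash
python3 look.py;python3 - <<'E'
from m import *
c=np.load("ch.npz");o,ex,ey=c["o"],c["ex"],c["ey"];cm=camera_model("top")
P=cast(cm,[[250,175.5],[285.5,178]],58)[:,:2]-o
print("top holes at t7.5",P@ex,P@ey)
E
```

```text
t 8.85 tcp chassis [[26.8, 129.4]] 235.88022301392786 yaw rel -0.0051196903823249665 [1.2 7.8 4.2]
top holes at t7.5 [63.84484095 63.29082588] [ 77.73594789 -12.38734281]
```

>>> {"api": "arm_command", "payload": {
  "steps": [
    [0,0.15,0,0,0,-0.3],
    [0,0.3,0,0,0,-0.3],
    [0,0.45,0,0,0,-0.3],
    [0,0.6,0,0,0,-0.3],
    [0,0.75,0,0,0,-0.3],
    [0,0.9,0,0,0,-0.3],
    [0,1.05,0,0,0,-0.3],
    [0,1.2,0,0,0,-0.3],
    [0,1.35,0,0,0,-0.3],
    [0,1.5,0,0,0,-0.3]
  ]
}}

```text
t: 9.68
eef_pos: [601.0, 37.7, 235.9]
tcp_rot: [-3.141, -0.001, -0.058]
ft_force: [-0.4, 7.1, 4.3]
opening: 1.001
```

>>> {"api": "arm_command", "payload": {
  "steps": [
    [0,0.1,0,0,0,0],
    [0,0.2,0,0,0,0],
    [0,0.3,0,0,0,0],
    [0,0.4,0,0,0,0],
    [0,0.5,0,0,0,0],
    [0,0.6,0,0,0,0]
  ]
}}

```text
t: 10.18
eef_pos: [600.7, 31.7, 235.9]
tcp_rot: [-3.141, -0.001, -0.058]
ft_force: [0.2, 6.5, 3.7]
opening: 0.998
```

```bash
python3 look.py top;  python3 - <<'E'
from m import *
im=read_camera("wrist");b=read_camera("top")
cv2.imwrite("pics/v6.png",np.hstack([cv2.resize(im,(400,300)),cv2.resize(b[130:280,180:380],(400,300))])[:,:,::-1])
E
```

```text
t 10.1833 tcp chassis [[26.7, 108.4]] 235.86319150972346 yaw rel -5.182585395287209e-06 [0.2 6.5 3.7]
hull [[559, 0], [559, 53], [0, 47], [0, 0]] [[595.0, -705.7], [445.6, -704.7], [363.0, 748.3], [493.0, 766.0]]
```

View pics/v6.png

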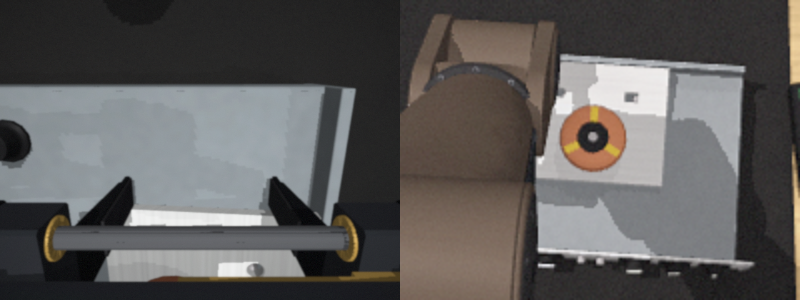

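The plate is still propped, flush with the flange, with about 8 mm left in y.

>>> {"api": "arm_command", "payload": {
  "steps": [
    [0,0.1,0,0,0,0],
    [0,0.2,0,0,0,0],
    [0,0.3,0,0,0,0],
    [0,0.4,0,0,0,0],
    [0,0.5,0,0,0,0],
    [0,0.5,0,0,0,0]
  ]
}}

```text
t: 10.83
eef_pos: [600.2, 26.0, 235.0]
tcp_rot: [-3.142, 0.001, -0.058]
ft_force: [-2.0, 2.3, 1.3]
opening: 1.0
```

>>> {"api": "arm_command", "payload": {
  "steps": [
    [0,0.05,0,0,0,0],
    [0,0.1,0,0,0,0],
    [0,0.1,0,0,0,0]
  ]
}}

```text
t: 11.08
eef_pos: [600.2, 25.2, 235.1]
tcp_rot: [3.141, 0.001, -0.057]
ft_force: [-1.6, 3.2, 0.1]
opening: 1.001
```

>>> {"api": "arm_command", "payload": {
  "steps": [
    [0,0.05,0,0,0,0],
    [0,0.1,0,0,0,0],
    [0,0.1,0,0,0,0]
  ]
}}

```text
t: 11.33
eef_pos: [600.3, 24.1, 235.1]
tcp_rot: [3.141, 0.0, -0.057]
ft_force: [-1.7, 2.7, -0.8]
opening: 0.998
```

```bash
python3 look.py;  python3 - <<'E'
from m import *
im=read_camera("wrist");b=read_camera("top")
cv2.imwrite("pics/v7.png",np.vstack([cv2.resize(im[230:420,100:420],(800,290)),cv2.resize(b[145:245,240:360],(800,310),interpolation=cv2.INTER_CUBIC)])[:,:,::-1])
E
```

```text
t 11.3333 tcp chassis [[26.7, 100.7]] 235.13504634851589 yaw rel 0.0006198000453403393 [-1.7  2.7 -0.8]
```

>>> {"api": "arm_command", "payload": {
  "steps": [
    [0,0.05,0,0,0,0],
    [0,0.1,0,0,0,0],
    [0,0.1,0,0,0,0]
  ]
}}

```text
t: 11.68
eef_pos: [600.2, 23.3, 235.2]
tcp_rot: [-3.141, -0.0, -0.057]
ft_force: [-1.2, 4.6, -1.9]
opening: 0.996
```

View pics/v7.png

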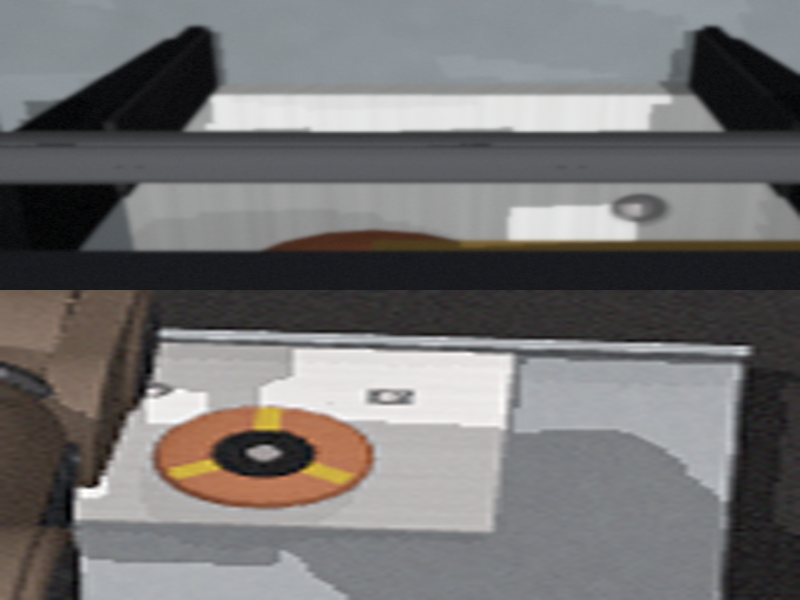

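Both pins show inside their openings: the round one at (640,208) in the upper crop and the slot at (390,396) in the lower. I back off and check with a clear view.

>>> {"api": "arm_command", "payload": {
  "steps": [
    [0,-0.5,0,0,0,0],
    [0,-1.5,0,0,0,0],
    [0,-1.5,-3,0,0,0],
    [0,-1.5,-6,0,0,0],
    [0,-1.5,-9,0,0,0],
    [0,0,-12,0,0,0],
    [0,3,-14,0,0,0],
    [0,6,-15,0,0,0],
    [0,9,-15,0,0,0],
    [0,10,-15,0,0,0],
    [0,10,-15,0,0,0],
    [0,10,-15,0,0,0]
  ]
}}

```text
t: 12.68
eef_pos: [594.5, -76.2, 385.0]
tcp_rot: [-3.142, 0.0, -0.058]
ft_force: [-0.1, -0.1, -0.1]
opening: 1.002
```

```bash
cat > chk.py <<'E'
from m import *
import sys
c=np.load("ch.npz");o,ex,ey=c["o"],c["ex"],c["ey"]
inv=lambda P:np.c_[(P[:,:2]-o)@ex,(P[:,:2]-o)@ey].round(1).tolist()
s=state();print(s["t"],s["eef_pos"],s["ft_force"].round(1))
cm=camera_model("wrist");im=read_camera("wrist");i,q=plate(im)
w=lambda x,y,z:np.r_[o+x*ex+y*ey,z]
for x in i: print(x,inv(cast(cm,x[:2],48)))
print("hull",q.tolist(),inv(cast(cm,q,48)))
pp=proj(cm,[w(64,45,48),w(64,-45,48)]);print("expected hole px",pp.round(1).tolist(),"plate corners home px",proj(cm,[w(x,y,48) for x in(-46,104) for y in(-90,90)]).round(0).tolist())
t=[cv2.resize(im[int(v)-25:int(v)+25,int(u)-33:int(u)+33],(400,300),interpolation=cv2.INTER_CUBIC) for u,v in pp]
cv2.imwrite(sys.argv[1],np.vstack([np.hstack(t),np.hstack([cv2.resize(im,(400,300)),cv2.resize(read_camera("top")[145:245,220:360],(400,300))])])[:,:,::-1])
E
python3 chk.py pics/v8.png
```

```text
12.6833 [594.50949865 -76.22388656 385.00970522] [-0.1 -0.1 -0.1]
(325.0, 244.5, 16.0, 19.0) [[66.4, -45.8]]
(328.8, 145.8, 14.8, 15.6) [[66.6, 43.9]]
hull [[377, 91], [363, 289], [207, 284], [195, 91]] [[104.1, 88.1], [104.1, -91.2], [-43.9, -86.0], [-43.8, 88.0]]
expected hole px [[325.8, 144.4], [322.4, 243.7]] plate corners home px [[205.0, 288.0], [192.0, 88.0], [363.0, 288.0], [377.0, 89.0]]
```

View pics/v8.png

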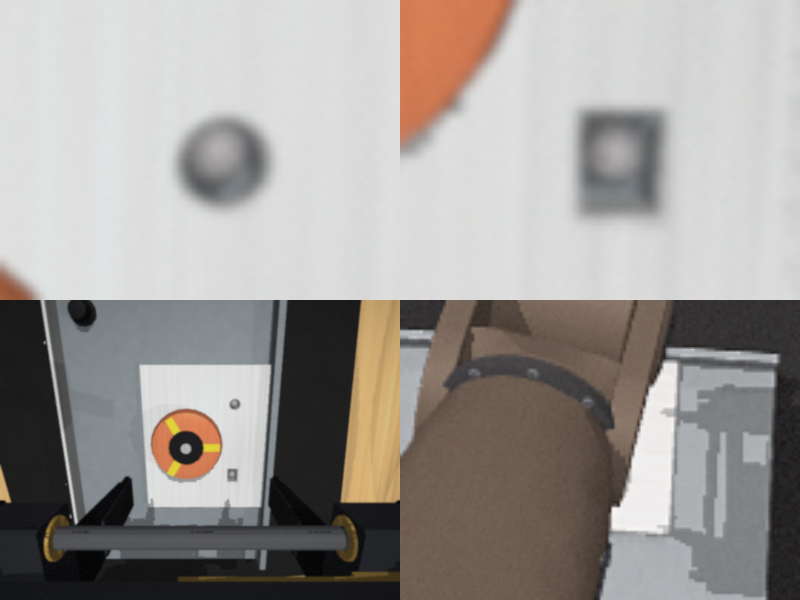

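Both pins sit well inside their openings with no overlap, and the corners fall within about 3 px of the home prediction. A closer shot checks flatness through the hole spacing, which scales with height.

>>> {"api": "arm_command", "payload": {
  "steps": [
    [0,1,3,0,0,0],
    [0,2,6,0,0,0],
    [0,2,8,0,0,0],
    [0,2,8,0,0,0],
    [0,2,8,0,0,0],
    [0,2,8,0,0,0]
  ]
}}

```text
t: 13.28
eef_pos: [593.8, -95.7, 306.3]
tcp_rot: [3.141, -0.001, -0.056]
ft_force: [-0.4, 0.5, -0.2]
opening: 0.999
```

```bash
python3 chk.py pics/v9.png; python3 - <<'E'
from m import *
P=[];cm=camera_model("wrist");im=read_camera("wrist");i,q=plate(im)
i=sorted([x for x in i if 10<x[2]<45],key=lambda x:x[1]);print(i)
h=[x[:2] for x in i]
for z in(46,48,50,52,54): a=cast(cm,h,z); print(z,"hole spacing",np.linalg.norm(a[-1]-a[0]).round(2),"rear edge/others", [round(float(np.linalg.norm(np.diff(cast(cm,[q[k],q[(k+1)%len(q)]],z),axis=0))),1) for k in range(len(q))])
E
```

```text
13.2833 [593.80626958 -95.73258037 306.33389785] [-0.4  0.5 -0.2]
(343.8, 128.8, 21.9, 22.6) [[66.3, 44.2]]
hull [[411, 54], [385, 314], [202, 313], [178, 242], [163, 54]] [[104.2, 88.0], [103.2, -88.3], [-30.6, -87.7], [-43.8, -32.2], [-43.6, 87.6]]
expected hole px [[340.2, 127.5], [334.0, 259.4]] plate corners home px [[181.0, 316.0], [159.0, 50.0], [386.0, 316.0], [411.0, 50.0]]
[(343.5, 128.5, 21.2, 22.6)]
46 hole spacing 0.0 rear edge/others [178.2, 135.2, 58.4, 121.6, 149.2]
48 hole spacing 0.0 rear edge/others [176.7, 134.1, 57.9, 120.6, 147.9]
50 hole spacing 0.0 rear edge/others [175.2, 132.9, 57.5, 119.5, 146.7]
52 hole spacing 0.0 rear edge/others [173.8, 131.8, 57.0, 118.5, 145.4]
54 hole spacing 0.0 rear edge/others [172.3, 130.7, 56.5, 117.5, 144.2]
```

View pics/v9.png

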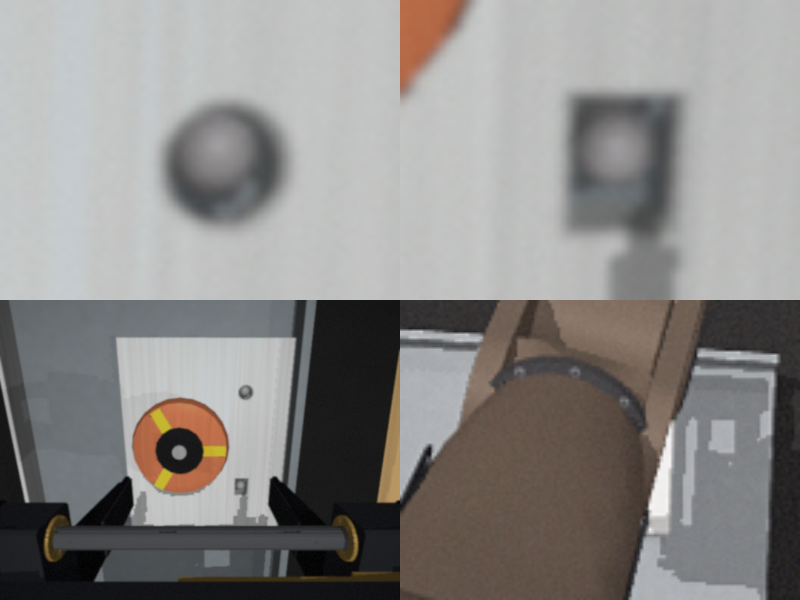

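```bash
python3 -c "
from cell import *
print(job_done(), state()['t'])"
```

```text
the job is handed in; nothing more can be done
the job is handed in; nothing more can be done
```

The plate is over both pins, appears flat on the deck, and the job is handed in at about 13.4 s. I pushed its front edge with the two open fingertips until it met the rear flange. I then turned the tool a quarter turn and pushed the +y edge along the flange until the push force fell and the plate dropped. After that I backed off and rose clear.

**Last checks**
- **Pins:** both show inside their openings, about 1 mm off centre in the round hole and about 2 mm in the slot.
- **Flatness:** in both views the plate's apparent size and corners match a plate lying on the deck. I judged this from size only, good to about 1–2 mm. The closer hole-spacing check failed because the slot was not picked up in that image.
- **Position offset:** the calibrated positions put the holes about 2.5 mm off nominal in x. That disagrees with the pins seen in the holes, but is about the 2 mm calibration error, so I trusted the pins.
- **Contact:** the wrist force was about zero with the arm clear of the plate. The largest force during the pushes was about 15 N.
- **Bystanders:** the paths were planned clear of the cap, spool and meter, but I did not re-measure their positions at the end.

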